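# Clamp a sight window over its strainer discs in the cell rig

## Task

Pull the carriage out from under the bridge to its outer stop, lift the grey transit plug out of the cell and put it in the black tray. Lay every brass strainer disc on the bench flat in the cell, then the steel-rimmed glass window on top of them, slide the carriage back fully home under the bridge, and turn the knurled collar clockwise until the retaining ring is snug on the window. Leave the glass vial and the pink ceramic tip where they stand.

Things in the scene. Friction and masses are not known exactly. Their poses are not given: they have to be found in the camera images.
- rig: Fixed clamping rig. Origin on the bench under the collar axis; z up; +y is the way the carriage pulls out. Grey base 130 (x) by 360 mm (y from -75 to 285), 12 mm thick, two low rails to 24 mm. A blue bridge plate 130 (x) by 70 mm (y) stands over the origin on four posts, underside 66 mm and top 78 mm above the bench.
- carriage (a joint): Pull-out of the carriage along the rig's +y, in m: 0 = home (cell exactly under the collar), 0.13 = outer stop, where the cell is loaded. It slides with about 1.5 N of friction and stays where it is left.
- cell (a point): Centre of the cell's floor, on the carriage, 30 mm above the bench; moves with the carriage, axes parallel to the rig's. The cell is a round pocket 53 mm across inside, its two curved walls (on its +y and -y sides, 6 mm thick, top 61 mm above the bench, flared at the top) leaving two gaps 35 mm wide or more on its +x and -x sides for the fingers.
- handle (a point): Centre of the top of the carriage's handle: an upright steel pin 16 mm in diameter, 45 mm tall, its top 75 mm above the bench, 92 mm from the cell's centre towards the rig's +y.
- collar_top (a point): Centre of the top face of the knurled aluminium collar on the bridge: 58 mm across, 30 mm tall, its top 110 mm and its underside 80 mm above the bench. It turns on a vertical axis and does not move up or down. The dark steel retaining ring (42 mm across) inside it stands 18 mm above the collar at first and sinks as it is screwed down.
- screw: The collar with the retaining ring inside it (origin as the rig's; it turns about z). Clockwise seen from above screws the ring down 4 mm per radian, against about 0.06 N m of friction that also keeps it where it is left. A slip clutch (0.18 N m) lets the collar turn on without harm, and the ring stay, once the ring bears on something with about 30 N; anticlockwise raises it.
- ring (a joint): How far the retaining ring has been screwed down, in m: 0 at first, when its lower face is 62 mm above the bench (32 mm above the cell's floor); at most 0.024. It stops growing when the ring is snug on what lies in the cell.
- strainer1: Brass strainer disc, 50 mm across, 6 mm thick, flat, with small dark perforations; lies on the bench. Origin at the centre of its underside, z its axis. From one to three of these discs are present.
- strainer2: Brass strainer disc, 50 mm across, 6 mm thick, flat, with small dark perforations; lies on the bench. Origin at the centre of its underside, z its axis. From one to three of these discs are present.
- strainer3: Brass strainer disc, 50 mm across, 6 mm thick, flat, with small dark perforations; lies on the bench. Origin at the centre of its underside, z its axis. From one to three of these discs are present.
- window: Sight window: a clear glass disc in a thin steel rim, 50 mm across, 10 mm thick; lies flat on the bench. Origin at the centre of its underside, z its axis.
- plug: Grey plastic transit plug: flange 48 mm across and 8 mm thick with an upright stem 18 mm in diameter, 25 mm tall overall. Origin at the centre of its underside. It starts in the cell, under the bridge.
- tray: Black open tray, fixed, 130 by 130 mm outside, walls 4 mm thick and 30 mm high. Origin under its centre, on the bench.
- vial: Bystander: standing glass vial with steel end caps, 28 mm across, 90 mm tall, origin at the centre of its foot.
- tip: Bystander: pink ceramic nozzle tip, 24 mm across, 22 mm tall, origin at the centre of its foot.

How it is judged:
On the way, in this order (a step that is already met when the one before it is completed fails the run):
1. the carriage is out at its outer stop and the plug is out of the cell (value of joint carriage above 0.122 m and horizontal distance between plug and cell above 0.06 m), for 0.1 s.
2. every strainer disc present lies flat in the cell, the window not yet in it (horizontal distance between each of strainer1, strainer2, strainer3 and cell below 0.005 m and z of each of strainer1, strainer2, strainer3 in the frame of cell below 0.0205 m and angle between the z axis of each of strainer1, strainer2, strainer3 and the z axis of cell, either way round below 0.12 rad and horizontal distance between window and cell above 0.05 m), for 0.2 s.
3. the window lies in the cell on top of the discs (horizontal distance between each of strainer1, strainer2, strainer3, window and cell below 0.005 m and z of each of strainer1, strainer2, strainer3 in the frame of cell below 0.0205 m and angle between the z axis of each of strainer1, strainer2, strainer3, window and the z axis of cell, either way round below 0.12 rad and z of window in the frame of cell below 0.0305 m), for 0.2 s.
4. the carriage is home under the bridge with the stack in it (all of step 3 and value of joint carriage below 0.005 m), for 0.2 s.
5. the retaining ring bears on the window (value of joint carriage below 0.005 m and contact force between screw and window above 5 N), for 0.3 s.
At the end, for the whole second after the job is handed in: All strainer discs present and the window lie flat in the cell (within 5 mm of its centre, under 0.12 rad of tilt), the window on top; the carriage is within 5 mm of home; the retaining ring presses on the window with more than 4 N; the plug rests in the tray (all of step 4 and x of plug in the frame of tray between -0.061 and 0.061 m and y of plug in the frame of tray between -0.061 and 0.061 m and z of plug in the frame of tray below 0.04 m and contact force between screw and window above 4 N and linear speed of plug below 0.02 m/s); the robot touches nothing.
It fails at once if the glass vial is moved more than 25 mm (distance of vial from where it was at the start of the episode above 0.025 m).
It fails at once if the ceramic tip is moved more than 25 mm (distance of tip from where it was at the start of the episode above 0.025 m).
Of strainer1, strainer2, strainer3 only 1 to 3 are there at a start; the rules pass over those that are not, and their reading is None.
At some moment in a run one of strainer1, strainer2, strainer3, window may be knocked a few centimetres aside while the robot is not near it.
Once in a run the grip may slacken for a moment while it holds something.
It also fails if it takes over 184 s, if anything falls off the work surface, if the arm or the gripper's body presses on something with over 40 N, if the wrist force passes 120 N, or if a joint passes its speed limit or range.

## Robot

A 6-joint arm with a two-finger parallel gripper is mounted at the origin on the work surface. World frame = base frame: x ahead of the robot, y to its left, z up, the work surface at z = 0. Lengths are in m, angles in rad, forces in N, time in s.
With the tool pointing down it reaches from about 0.35 to 0.85 m from the base axis. Payload 8.1 kg.
Tool frame: the origin (TCP) lies at the very end of the fingers, on their centre line; the grasp point (between the pads) lies 19 mm behind it (robot.pinch_z is the distance from the TCP to the grasp point, in m); y points along the fingers, x is the direction in which the jaws open and shut, and the axes are right-handed (so a half turn about y gives the same grasp; the last joint's range is limited). The gripper opens to 93 mm and grips with 3 to 60 N. Pads are 15 mm wide; open, the fingers measure 128 mm over their backs; the gripper's body (75 mm by 188 mm) begins 65 mm behind the grasp point.
Start: joints at [1.107, 0.13, 1.488, -0, 1.523, -0.085], TCP at [0.222, 0.557, 0.194] pointing down, gripper open.
Joint ranges: [-2.96, 2.96], [-0.89, 2.26], [0.02, 2.5], [-1.34, 4.48], [0, 2.73], [-2.66, 2.66]. Speed limits (rad/s): [2.39, 2.39, 2.79, 3.14, 3.14, 3.14].

## Interface

Orientations are given as a rotation vector (axis times angle).
In Python, from plant import robot gives the robot as it stands.
- The arm moves only by the shell command python3 -m inch 'ROWS' [FORCE]. ROWS is JSON, a list of rows, each a list of 5 numbers: the closure, from -1 (fully open) to 1 (shut), then the shift along the world's x, y, z in m, then the turn about the world's z in rad. A call has 1 to 8 rows; each row is the pose to reach, as a shift and turn from the pose measured when the call began; what a row does not reach only later rows make up. A row lasts 1/8 s, in which the tool goes at most 62.5 mm and 10.7 degrees, less where a joint would pass 70% of its speed; a pose out of reach is approached as far as the arm can. A call with a gripper value outside its range is refused whole. The fingers move at their own pace and stop on an object; FORCE is the grip in N (left out, the last holds). Time passes only in rows, so rows that repeat a pose let the fingers close. It gives the time, the measured TCP pose, the force and the opening at its end, in the units of the state.
- robot.read_state(): the state, without advancing time (a new reading comes with each control period).
- robot.read_camera(name): name is "scene" or "top"; returns a dict with "color" (480x640x3 uint8, red, green, blue), "mtx" (3x3 intrinsics, pixels), "R" (3x3) and "t" (3): a world point X has camera coordinates R X + t. Camera axes: x right, y down, z forward; pixel columns grow to the right and rows downward; lengths in m; the calibration is good to about 2 mm. A picture is of the moment at which its call begins. There is no depth.
- robot.close_job(): hands the job in, once; it reports no verdict.
The state is a dict: "t": time; "q": joint angles; "dq": joint speeds; "joint_torque": joint torques, N m; "tool_pos": TCP position; "orientation": TCP orientation; "force": force on the tool from outside, world axes, zero at the start; "wrist_torque": the same for the moment, N m; "opening": finger opening in m.
Only numpy, scipy, OpenCV 4.12 (cv2) and the standard library are available. Lean on these libraries where they do the work, as an engineer would, in place of code of your own. Each camera call takes 0.05 s, during which the arm holds its last target. There are 200 camera calls.

## Working session

There is one attempt and no reset: what is moved stays moved. The work goes in short steps, Python scripts to look and compute and a shell command to move; the robot and the scene stay as the last step left them, time stands still between calls to the robot, and variables do not carry over. Pictures are saved under pics/ and viewed, about 12 in all and at most 16, crops included, and the job is handed in when it is done.

```bash
ls; mkdir -p pics; cat > h.py <<'E'
import numpy as np, cv2
from plant import robot
def cam(n):
    c=robot.read_camera(n); c={k:np.array(v) if k!='color' else v for k,v in c.items()}; return c
def ray(c,u,v,z):
    d=c['R'].T@np.linalg.inv(c['mtx'])@np.array([u,v,1.]); o=-c['R'].T@c['t']
    return o+d*(z-o[2])/d[2]
def px(c,X):
    p=c['mtx']@(c['R']@np.array(X,float)+c['t']); return p[:2]/p[2]
def save(c,f,crop=None,s=1):
    im=cv2.cvtColor(c['color'],cv2.COLOR_RGB2BGR)
    if crop: x0,y0,x1,y1=crop; im=im[y0:y1,x0:x1]
    cv2.imwrite('pics/'+f,cv2.resize(im,None,fx=s,fy=s,interpolation=cv2.INTER_CUBIC))
E
python3 - <<'E'
from h import *
for n in('top','scene'):
    c=cam(n); save(c,n+'0.png'); np.savez(n+'0.npz',**c); print(n,c['mtx'].tolist(),(-c['R'].T@c['t']).round(3),c['R'].round(3).tolist())
s=robot.read_state();print(s['tool_pos'],s['orientation'],s['opening'],s['t'])
E
```

```text
pics
top [[516.6422580787428, 0.0, 321.27295712070685], [0.0, 516.6422580787428, 232.37823760855306], [0.0, 0.0, 1.0]] [0.427 0.034 1.122] [[-0.02, -1.0, 0.008], [-0.989, 0.018, -0.146], [0.146, -0.011, -0.989]]
scene [[445.82134453190696, 0.0, 323.07037276933073], [0.0, 445.82134453190696, 239.95406943404407], [0.0, 0.0, 1.0]] [ 0.964 -0.568  0.661] [[0.867, 0.498, -0.006], [0.312, -0.552, -0.773], [-0.389, 0.668, -0.634]]
[0.22161774 0.55696905 0.19258082] [-1.3657651  -0.92468973  0.92712014] 0.09295491525534079 0.1
```

View pics/top0.png

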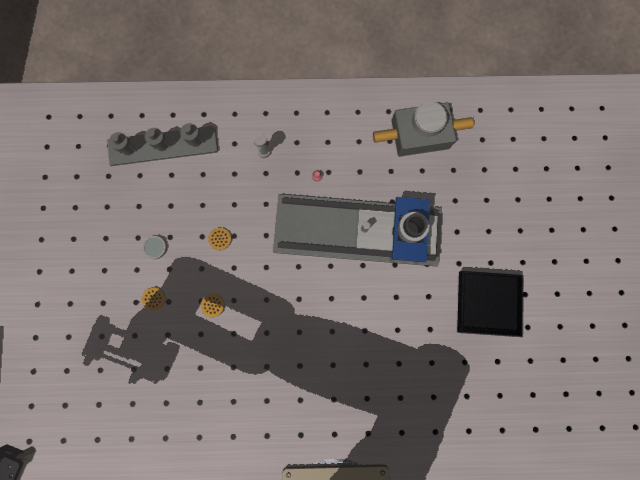

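View pics/scene0.png

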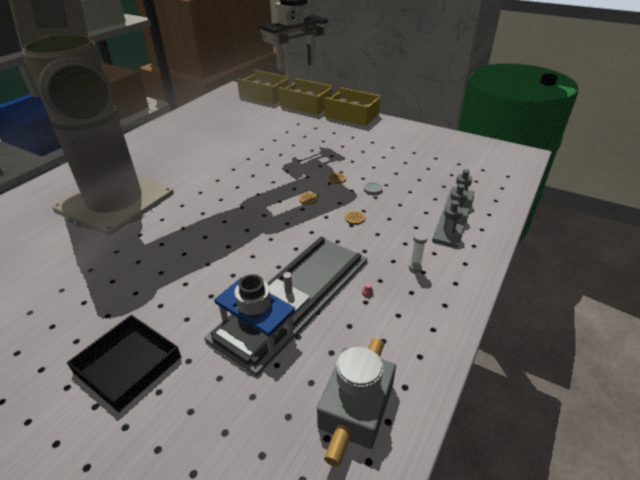

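```bash
cat > m.py <<'E'
from h import *
from scipy.spatial.transform import Rotation as Ro
def blobs(c,mask,z,amin=60):
    n,l,st,ce=cv2.connectedComponentsWithStats(cv2.morphologyEx(mask.astype(np.uint8),cv2.MORPH_CLOSE,np.ones((5,5))))
    out=[]
    for i in range(1,n):
        if st[i,4]>=amin:
            cn=cv2.findContours((l==i).astype(np.uint8),0,2)[0][0]
            h=cv2.convexHull(cn); (u,v),wh,a=cv2.minAreaRect(h); M=cv2.moments(h); u,v=M['m10']/M['m00'],M['m01']/M['m00']
            out.append((round(u),round(v),st[i,4],np.round(wh,1).tolist(),round(a,1),ray(c,u,v,z).round(4).tolist()))
    return out
def hsv(c): return cv2.cvtColor(c['color'],cv2.COLOR_RGB2HSV).astype(int)
def brass(c): h=hsv(c); return (h[...,0]>8)&(h[...,0]<28)&(h[...,1]>130)&(h[...,2]>50)
E
python3 - <<'E'
from m import *
c=dict(np.load('top0.npz')); h=hsv(c)
print('brass',*blobs(c,brass(c),.006),sep='\n')
b=(h[...,0]>105)&(h[...,0]<125)&(h[...,1]>120)&(h[...,2]>60)
print('blue',*blobs(c,b,.078),sep='\n')
k=(h[...,2]<32); k[:, :400]=0
print('black',*blobs(c,k,.03,800),sep='\n')
print('win hsv',h[246,155],h[246,180], 'base',h[225,320],'car',h[240,380])
d=(h[...,2]>0)&(h[...,0]>40)&(h[...,0]<110)&(h[...,1]>8); d[:,200:]=0
print('win',*blobs(c,d,.01,100),sep='\n')
p=(h[...,0]>168)&(h[...,1]>80);print('pink',*blobs(c,p,.02,20),sep='\n')
print('vial',ray(c,265,153,0),'handle',ray(c,370,222,.075))
R=Ro.from_rotvec(robot.read_state()['orientation']).as_matrix();print(R.round(3))
save(c,'rig.png',(260,160,460,280),4)
E
```

```text
brass
(463, 123, np.int32(193), [9.7, 20.1], 81.3, [0.835, -0.3032, 0.006])
(385, 135, np.int32(233), [9.9, 23.6], 81.9, [0.8106, -0.1262, 0.006])
(219, 239, np.int32(387), [21.0, 22.0], 90.0, [0.5825, 0.2438, 0.006])
(153, 298, np.int32(396), [21.0, 22.0], 90.0, [0.4558, 0.3845, 0.006])
(212, 305, np.int32(411), [21.8, 22.5], 71.6, [0.4393, 0.2583, 0.006])
blue
(411, 229, np.int32(1211), [34.3, 62.4], 3.9, [0.5849, -0.1613, 0.078])
black
(492, 304, np.int32(3930), [73.6, 60.9], 3.8, [0.4306, -0.3337, 0.03])
win hsv [ 65  12 128] [  5  20 152] base [ 30  10 102] car [ 15  13 152]
win
(181, 149, np.int32(130), [10.9, 31.9], 81.3, [0.7838, 0.3293, 0.01])
(153, 247, np.int32(283), [18.3, 18.3], 63.4, [0.5663, 0.3851, 0.01])
pink
(317, 175, np.int32(77), [9.0, 9.0], 90.0, [0.7161, 0.0295, 0.02])
vial [0.77517456 0.14412277 0.        ] handle [ 0.60143705 -0.07842002  0.075     ]
[[ 0.37  -0.001 -0.929]
 [ 0.929 -0.002  0.37 ]
 [-0.002 -1.     0.   ]]
```

View pics/rig.png

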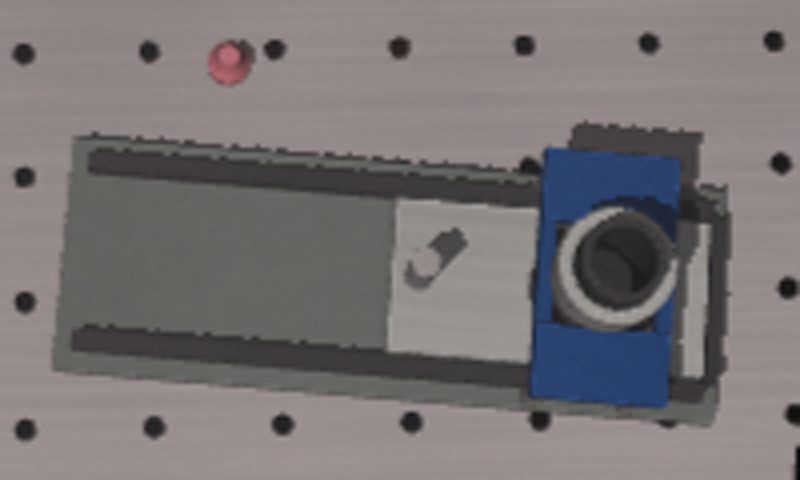

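```bash
python3 - <<'E'
from m import *
c=dict(np.load('top0.npz'))
f=lambda u,v,z: ray(c,u/4+260,v/4+160,z)[:2]
b=np.array([f(*p,.012) for p in((75,137),(52,370),(712,425),(728,190))]);print(b.round(4))
e=(b[0]+b[1]-b[2]-b[3])/2; print('len',np.linalg.norm(e),'w',np.linalg.norm(b[0]-b[1])); yv=e/np.linalg.norm(e); print('yaw y-axis',np.degrees(np.arctan2(yv[1],yv[0])))
ctr=b.mean(0); o=ctr-.105*yv; print('rig o from base',o,'from bridge',np.mean([f(*p,.078) for p in((548,150),(680,157),(668,407),(532,395))],0))
hd=f(427,262,.075); print('handle meas',hd,'pred',o+.092*yv)
print('collar',f(614,268,.11))
E
```

```text
[[ 0.6773  0.1131]
 [ 0.549   0.1265]
 [ 0.5126 -0.2286]
 [ 0.6413 -0.2441]]
len 0.3580260970126392 w 0.1289429161680349
yaw y-axis 84.19109669146552
rig o from base [ 0.58442707 -0.16272756] from bridge [ 0.58477411 -0.16318655]
handle meas [ 0.59427251 -0.07149613] pred [ 0.59373847 -0.07119998]
collar [ 0.58396754 -0.16078934]
```

```bash
python3 -m inch '[[-1,0.372,-0.628,0,-1.293],[-1,0.372,-0.628,0,-1.293],[-1,0.372,-0.628,0,-1.293],[-1,0.372,-0.628,0,-1.293],[-1,0.372,-0.628,0,-1.293],[-1,0.372,-0.628,0,-1.293],[-1,0.372,-0.628,0,-1.293],[-1,0.372,-0.628,0,-1.293]]' 30; cat > st.py <<'E'
from m import *
import sys
s=robot.read_state();R=Ro.from_rotvec(s['orientation']).as_matrix()
print('t',round(s['t'],2),'tcp',s['tool_pos'].round(4),'yaw',round(np.arctan2(R[1,0],R[0,0]),4),'tilt',np.round(R[2,1],4),'open',round(s['opening'],4),'F',np.round(s['force'],1),'Tq',np.round(s['wrist_torque'],2),'q6',round(s['q'][5],2))
if len(sys.argv)>3:
    a=np.array([float(x) for x in sys.argv[1:5]]); print('need',(a[:3]-s['tool_pos']).round(4),round(a[3]-np.arctan2(R[1,0],R[0,0]),4))
E
python3 st.py .594 -.0714 .05 -.101
```

```text
t: 1.1
tool_pos: [0.4769, 0.1252, 0.1927]
orientation: [-1.569, 0.083, -0.08]
force: [0.9, 0.8, 0.1]
opening: 0.0934
t 1.1 tcp [0.4769 0.1252 0.1927] yaw -0.1036 tilt -1.0 open 0.0934 F [0.9 0.8 0.1] Tq [-0.    0.01  0.01] q6 0.26
need [ 0.1171 -0.1966 -0.1427] 0.0026
```

```bash
python3 -m inch '[[-1,0.117,-0.1966,0,0.0026],[-1,0.117,-0.1966,0,0.0026],[-1,0.117,-0.1966,0,0.0026],[-1,0.117,-0.1966,0,0.0026],[-1,0.117,-0.1966,-0.09,0.0026],[-1,0.117,-0.1966,-0.09,0.0026],[-1,0.117,-0.1966,-0.09,0.0026]]'; python3 st.py .594 -.0714 .048 -.101; python3 - <<'E'
from h import *
c=cam('scene');save(c,'a1.png',(180,220,380,370),4)
E
```

```text
t: 1.98
tool_pos: [0.5911, -0.071, 0.099]
orientation: [-1.568, 0.086, -0.073]
force: [0.2, 0.6, -0.2]
opening: 0.0927
t 1.98 tcp [ 0.5911 -0.071   0.099 ] yaw -0.1013 tilt -1.0 open 0.0927 F [ 0.2  0.6 -0.2] Tq [-0.12  0.14  0.01] q6 -0.1
need [ 0.0029 -0.0004 -0.051 ] 0.0003
```

View pics/a1.png

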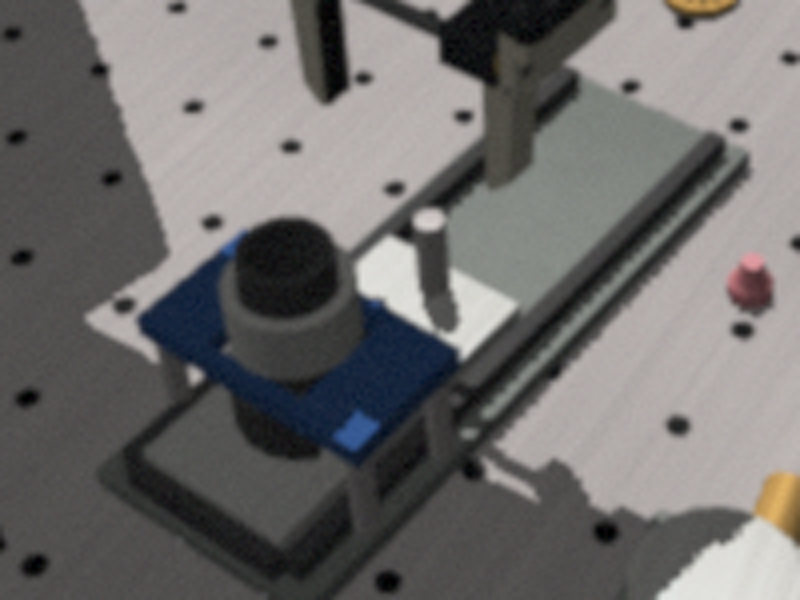

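```bash
python3 -m inch '[[-1,0.003,0,-0.052,0],[-1,0.003,0,-0.052,0],[1,0.003,0,-0.052,0],[1,0.003,0,-0.052,0],[1,0.003,0,-0.052,0],[1,0.003,0,-0.052,0]]' 20; python3 st.py
```

```text
t: 2.78
tool_pos: [0.5964, -0.0713, 0.0506]
orientation: [-1.569, 0.082, -0.077]
force: [-0.1, -0.9, 0.1]
opening: 0.0576
t 2.77 tcp [ 0.5964 -0.0713  0.0506] yaw -0.101 tilt -1.0 open 0.0576 F [-0.1 -0.9  0.1] Tq [-0.07  0.15 -0.03] q6 -0.1
```

```bash
python3 -m inch '[[1,-0.002,0,0,0],[1,-0.002,0,0,0],[1,-0.002,0,0,0],[1,-0.002,0,0,0],[1,-0.002,0,0,0],[1,-0.002,0,0,0]]' 20; python3 st.py; python3 -m inch '[[1,0.0025,0.025,0,0],[1,0.005,0.05,0,0],[1,0.0075,0.075,0,0],[1,0.01,0.1,0,0],[1,0.012,0.12,0,0],[1,0.0132,0.131,0,0],[1,0.0133,0.132,0,0],[1,0.0133,0.132,0,0]]';python3 st.py
```

```text
t: 3.52
tool_pos: [0.5944, -0.0713, 0.0506]
orientation: [-1.569, 0.082, -0.077]
force: [-0.2, -0.9, 0.0]
opening: 0.0009
t 3.52 tcp [ 0.5944 -0.0713  0.0506] yaw -0.101 tilt -1.0 open 0.0009 F [-0.2 -0.9  0. ] Tq [-0.09  0.09  0.01] q6 -0.1
t: 4.53
tool_pos: [0.6077, 0.0601, 0.0505]
orientation: [-1.569, 0.082, -0.077]
force: [-0.7, 0.5, 0.3]
opening: 0.0005
t 4.53 tcp [0.6077 0.0601 0.0505] yaw -0.1012 tilt -1.0 open 0.0005 F [-0.7  0.5  0.3] Tq [-0.1   0.04 -0.02] q6 0.12
```

```bash
python3 - <<'E'
from h import *
c=cam('scene');save(c,'a2.png',(180,200,400,365),3.6)
E
```

```text
(no output)
```

View pics/a2.png

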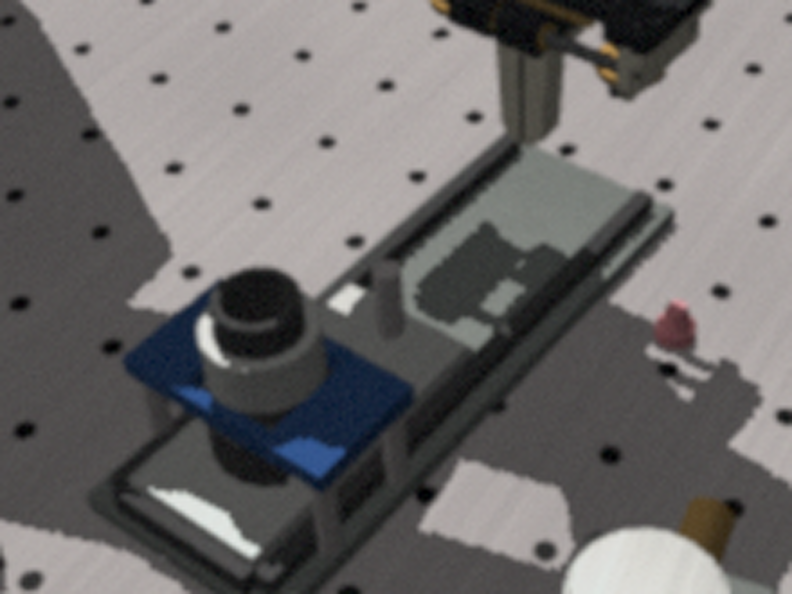

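```bash
python3 - <<'E'
from h import *
c=dict(np.load('scene0.npz'));t=dict(np.load('top0.npz'))
print('tcp px',px(c,robot.read_state()['tool_pos']),'handle scene ray z.075',ray(c,288,273,.075),'tip at z.05',ray(c,326.4,239.4,.05))
print('handle pred px scene',px(c,[.594,-.0714,.075]),'top',px(t,[.594,-.0714,.075]), px(t,robot.read_state()['tool_pos']))
c=cam('top');save(c,'t2.png',(240,160,440,280),4)
E
```

```text
tcp px [326.44666779 246.71444327] handle scene ray z.075 [ 0.59644414 -0.06850554  0.075     ] tip at z.05 [0.59519245 0.08186029 0.05      ]
handle pred px scene [286.08625489 273.47837398] top [366.70756056 225.63180331] [302.96853113 222.1674675 ]
```

View pics/t2.png

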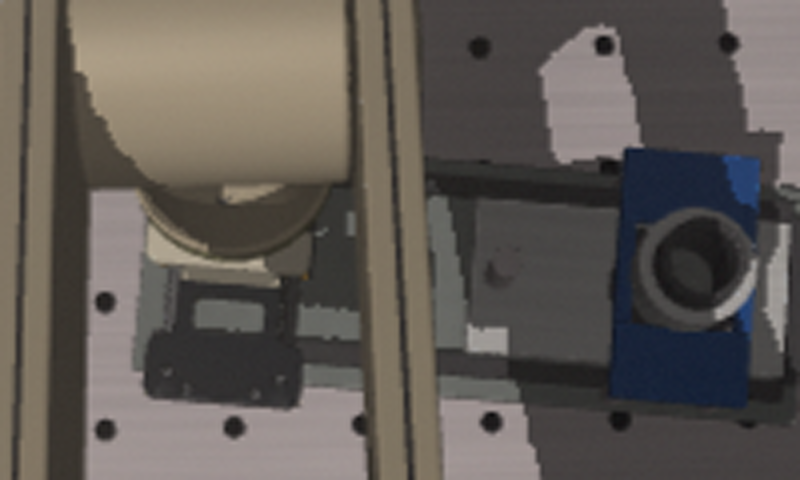

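```bash
python3 - <<'E'
from h import *
c=dict(np.load('scene0.npz'));t=dict(np.load('top0.npz'))
print('a1 tcp',px(c,[.5911,-.071,.099]),'obs (283.8,255.5)', 'fingers', [px(c,[.5911+s*.055*.995,-.071-s*.055*.101,.099]) for s in(-1,1)],'obs (261,245) (306,267)')
print('start',px(c,[.2216,.557,.1926]))
for z in(.12,.14,.17,.2): print(z,ray(t,296,237,z))
im=cv2.cvtColor(c['color'],cv2.COLOR_RGB2BGR)[0:100,220:380]
cv2.imwrite('pics/g0.png',cv2.resize(im,None,fx=5,fy=5))
E
```

```text
a1 tcp [284.15619342 263.51104085] obs (283.8,255.5) fingers [array([262.09066173, 252.37597447]), array([307.58441116, 275.33376795])] obs (261,245) (306,267)
start [296.09990444  76.55330618]
0.12 [0.56683127 0.07232222 0.12      ]
0.14 [0.56404147 0.07155098 0.14      ]
0.17 [0.55985677 0.07039412 0.17      ]
0.2 [0.55567206 0.06923726 0.2       ]
```

View pics/g0.png

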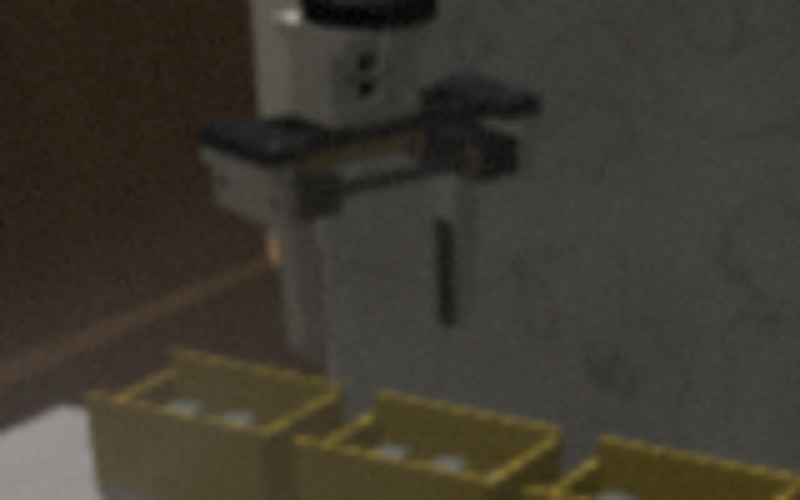

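```bash
python3 -m inch '[[1,0,0,-0.01,0],[1,0,0,-0.02,0],[1,0,0,-0.03,0],[1,0,0,-0.035,0],[1,0,0,-0.035,0]]'; python3 st.py; python3 -m inch '[[1,0,0,-0.002,0],[1,0,0,-0.004,0],[1,0,0,-0.006,0],[1,0,0,-0.006,0]]'; python3 st.py;  python3 - <<'E'
from h import *
c=cam('scene');save(c,'a3.png',(270,190,390,280),6)
E
```

```text
t: 5.25
tool_pos: [0.6072, 0.06, 0.0148]
orientation: [-1.569, 0.083, -0.076]
force: [0.5, 0.1, -0.7]
opening: 0.0004
t 5.25 tcp [0.6072 0.06   0.0148] yaw -0.1017 tilt -1.0 open 0.0004 F [ 0.5  0.1 -0.7] Tq [-0.1   0.05  0.01] q6 0.12
t: 5.75
tool_pos: [0.607, 0.0599, 0.0086]
orientation: [-1.569, 0.084, -0.076]
force: [-0.9, -0.7, 0.8]
opening: -0.0001
t 5.75 tcp [0.607  0.0599 0.0086] yaw -0.1017 tilt -1.0 open -0.0001 F [-0.9 -0.7  0.8] Tq [-0.09  0.07 -0.01] q6 0.12
```

View pics/a3.png

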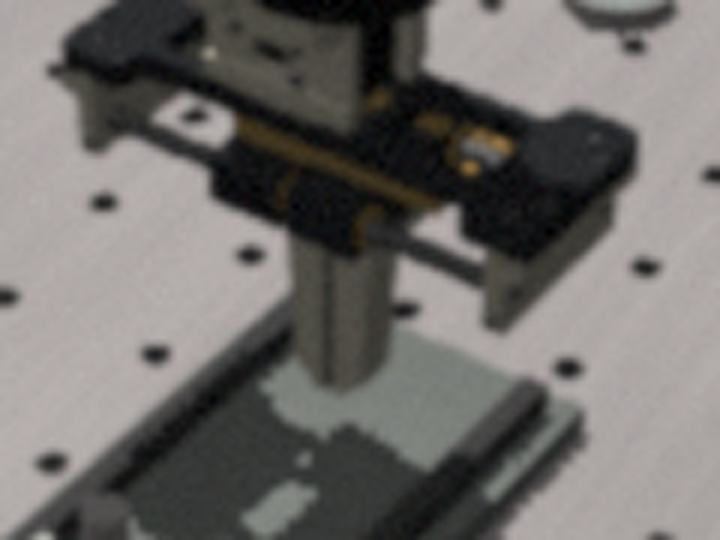

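```bash
for k in 1 2 3; do python3 -m inch '[[1,0,0,-0.002,0],[1,0,0,-0.004,0],[1,0,0,-0.004,0]]' | grep -E 'pos|force'; done
```

```text
tool_pos: [0.6069, 0.0599, 0.0045]
force: [0.2, 0.2, 0.0]
tool_pos: [0.6066, 0.06, 0.0001]
force: [-0.6, -0.3, -0.1]
tool_pos: [0.6064, 0.0599, -0.0042]
force: [-0.5, 1.2, -0.5]
```

```bash
for k in 1 2 3; do python3 -m inch '[[1,0,0,-0.002,0],[1,0,0,-0.004,0],[1,0,0,-0.004,0]]' | grep -E 'pos|force'; done
```

```text
tool_pos: [0.6061, 0.0599, -0.0085]
force: [0.3, -0.5, 0.5]
tool_pos: [0.6061, 0.0599, -0.0126]
force: [-0.3, 0.1, -0.6]
tool_pos: [0.6063, 0.06, -0.0129]
force: [-17.3, -0.6, 30.9]
```

```bash
python3 -m inch '[[1,0,0,0.003,0],[1,0,0,0.003,0],[1,0,0,0.003,0]]'; python3 st.py;  python3 - <<'E'
from h import *
c=cam('scene');save(c,'a4.png',(270,190,390,280),6)
t=cam('top');print(px(c,[.606,.06,.013]),px(t,[.606,.06,.013]))
np.savez('top4.npz',**t)
E
```

```text
t: 8.43
tool_pos: [0.606, 0.0599, -0.0104]
orientation: [-1.569, 0.086, -0.074]
force: [-0.8, 0.1, 0.2]
opening: 0.0002
t 8.43 tcp [ 0.606   0.0599 -0.0104] yaw -0.1015 tilt -1.0 open 0.0002 F [-0.8  0.1  0.2] Tq [-0.08  0.03 -0.05] q6 0.12
[325.79106578 259.64562228] [303.43134383 225.81465451]
```

View pics/a4.png

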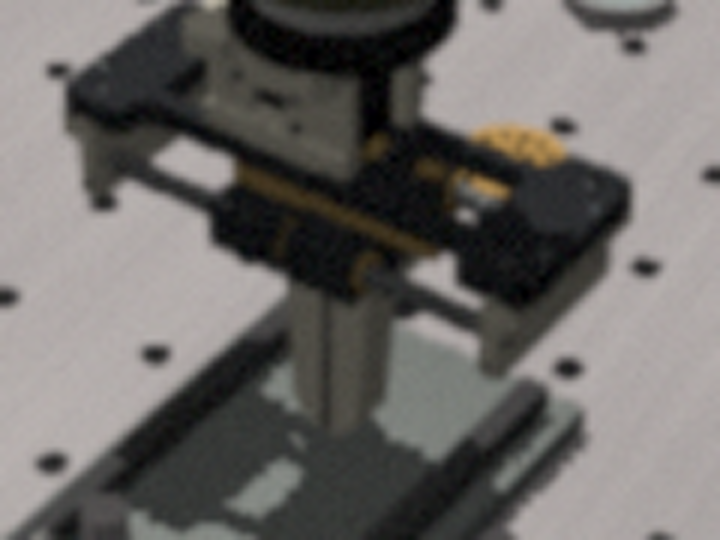

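```bash
python3 - <<'E'
from h import *
c=dict(np.load('scene0.npz'))
for n,p in dict(left=(300,415),crease=(324,430),corner=(340,437),right=(388,405)).items(): print(n,ray(c,270+p[0]/6,190+p[1]/6,.0142)[:2].round(4))
E
```

```text
left [0.5949 0.054 ]
crease [0.6065 0.0513]
corner [0.6134 0.0508]
right [0.6201 0.0745]
```

```bash
python3 -m inch '[[0,0,0,0.03,0],[0,0,0,0.03,0],[0,0,0,0.03,0],[0,0,0,0.03,0],[0,0,0,0.03,0],[0,-0.006,-0.065,0.03,0],[0,-0.012,-0.131,0.03,0],[0,-0.012,-0.131,0.03,0]]'; python3 -m inch '[[1,0,0,0,0],[1,0,0,0,0],[1,0,0,0,0],[1,0,0,0,0],[1,0,0,0,0]]' 20; python3 st.py .594 -.0714 .02 -.101
```

```text
t: 9.52
tool_pos: [0.5932, -0.0749, 0.0191]
orientation: [-1.57, 0.09, -0.077]
force: [0.3, 0.1, 0.1]
opening: 0.0466
t: 10.15
tool_pos: [0.5962, -0.0739, 0.0194]
orientation: [-1.57, 0.084, -0.08]
force: [14.4, 0.0, -10.2]
opening: 0.0158
t 10.15 tcp [ 0.5962 -0.0739  0.0194] yaw -0.1043 tilt -1.0 open 0.0158 F [ 14.4   0.  -10.2] Tq [-0.11 -2.31  0.03] q6 -0.1
need [-0.0022  0.0025  0.0006] 0.0033
```

```bash
python3 -m inch '[[1,0.0035,0.025,0,0],[1,0.006,0.05,0,0],[1,0.0085,0.075,0,0],[1,0.011,0.1,0,0],[1,0.0135,0.12,0,0],[1,0.0147,0.132,0,0],[1,0.0147,0.134,0,0],[1,0.0147,0.134,0,0]]';python3 st.py; python3 -m inch '[[0,0,-0.001,0,0],[0,0,-0.001,0,0],[0,0,-0.001,0,0],[0,0,-0.001,0,0],[0,0,-0.001,0.09,0],[0,0,-0.001,0.13,0],[0,-0.15,-0.001,0.13,0],[0,-0.15,-0.001,0.13,0]]';python3 st.py
```

```text
t: 11.15
tool_pos: [0.6099, 0.0584, 0.0191]
orientation: [-1.574, 0.085, -0.078]
force: [-6.0, -10.1, 4.7]
opening: 0.0153
t 11.15 tcp [0.6099 0.0584 0.0191] yaw -0.1039 tilt -1.0 open 0.0153 F [ -6.  -10.1   4.7] Tq [-1.66  1.06  0.12] q6 0.12
t: 12.15
tool_pos: [0.485, 0.0575, 0.1497]
orientation: [-1.573, 0.083, -0.08]
force: [-0.6, 0.8, 0.6]
opening: 0.0466
t 12.15 tcp [0.485  0.0575 0.1497] yaw -0.1039 tilt -1.0 open 0.0466 F [-0.6  0.8  0.6] Tq [-0.04  0.11  0.04] q6 0.12
```

```bash
python3 -m inch '[[-1,-0.05,0.2,0,0],[-1,-0.05,0.2,0,0],[-1,-0.05,0.2,0,0],[-1,-0.05,0.2,0,0]]'; python3 - <<'E'
from m import *
c=cam('top');np.savez('top5.npz',**c);print(px(c,[.598,-.033,.055]))
save(c,'t5.png',(130,150,430,330),2.6)
print(*blobs(c,brass(c),.006,150),sep='\n')
E
```

```text
t: 12.65
tool_pos: [0.4338, 0.2606, 0.15]
orientation: [-1.572, 0.08, -0.078]
force: [-0.0, -0.4, 0.3]
opening: 0.082
[347.40947762 225.59779875]
(463, 123, np.int32(193), [9.7, 20.1], 81.3, [0.835, -0.3032, 0.006])
(385, 135, np.int32(234), [9.9, 23.6], 81.9, [0.8106, -0.1263, 0.006])
(219, 239, np.int32(389), [21.0, 22.0], 90.0, [0.5825, 0.2437, 0.006])
(212, 305, np.int32(417), [22.0, 22.0], 90.0, [0.4395, 0.2578, 0.006])
```

View pics/t5.png

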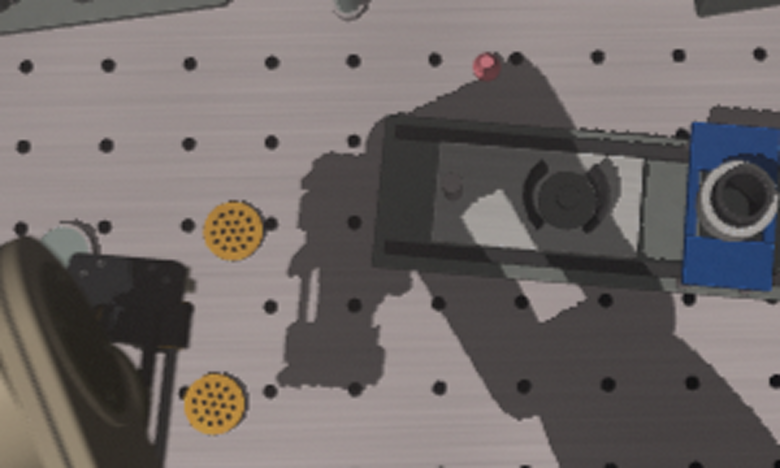

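```bash
python3 - <<'E'
from h import *
c=dict(np.load('top5.npz'))
f=lambda u,v,z:ray(c,130+u/2.6,150+v/2.6,z)[:2].round(4)
print('stem',f(570,191,.055),'walls',f(566,198,.061),'handle',f(453,184,.075), 'h pred',[.5974+.0093,-.0331+.0915])
E
python3 st.py .598 -.033 .12 -.101
```

```text
stem [ 0.6025 -0.0369] walls [ 0.5959 -0.0332] handle [0.6065 0.0567] h pred [0.6067, 0.0584]
t 12.7 tcp [0.4338 0.261  0.1499] yaw -0.1005 tilt -1.0 open 0.0856 F [-1.6  0.4  0.6] Tq [-0.07  0.11 -0.01] q6 0.54
need [ 0.1642 -0.294  -0.0299] -0.0005
```

```bash
python3 -m inch '[[0,0.165,-0.295,-0.03,0],[0,0.165,-0.295,-0.03,0],[0,0.165,-0.295,-0.03,0],[0,0.165,-0.295,-0.03,0],[0,0.165,-0.295,-0.03,0],[0,0.165,-0.295,-0.03,0],[0,0.165,-0.295,-0.09,0],[0,0.165,-0.295,-0.1,0]]';python3 st.py .599 -.034 .0165 -.101
```

```text
t: 13.7
tool_pos: [0.5946, -0.0342, 0.0452]
orientation: [-1.571, 0.088, -0.072]
force: [-0.5, -0.2, 0.2]
opening: 0.0464
t 13.7 tcp [ 0.5946 -0.0342  0.0452] yaw -0.1014 tilt -0.9999 open 0.0464 F [-0.5 -0.2  0.2] Tq [-0.04  0.1   0.03] q6 -0.04
need [ 0.0044  0.0002 -0.0287] 0.0004
```

```bash
python3 -m inch '[[0,0.0044,0,-0.028,0],[0,0.0044,0,-0.028,0],[1,0.0044,0,-0.028,0],[1,0.0044,0,-0.028,0],[1,0.0044,0,-0.028,0],[1,0.0044,0,-0.028,0],[1,0.0044,0,-0.028,0],[1,0.0044,0,-0.028,0]]' 20;python3 st.py; python3 -m inch '[[1,0,0,0.03,0],[1,0,0,0.06,0],[1,0,0,0.12,0],[1,0,0,0.12,0]]' 35; python3 st.py .4306 -.3337 .06 -.101
```

```text
t: 14.7
tool_pos: [0.5997, -0.0342, 0.0183]
orientation: [-1.571, 0.087, -0.073]
force: [-1.5, 0.4, 6.4]
opening: 0.0172
t 14.7 tcp [ 0.5997 -0.0342  0.0183] yaw -0.1013 tilt -1.0 open 0.0172 F [-1.5  0.4  6.4] Tq [0.03 0.28 0.04] q6 -0.04
t: 15.2
tool_pos: [0.6036, -0.0348, 0.1449]
orientation: [-1.572, 0.078, -0.081]
force: [0.3, -0.8, -0.7]
opening: 0.0167
t 15.2 tcp [ 0.6036 -0.0348  0.1449] yaw -0.1014 tilt -1.0 open 0.0167 F [ 0.3 -0.8 -0.7] Tq [-0.04  0.05 -0.03] q6 -0.04
need [-0.173  -0.2989 -0.0849] 0.0004
```

```bash
python3 -m inch '[[1,-0.173,-0.299,0,0],[1,-0.173,-0.299,0,0],[1,-0.173,-0.299,0,0],[1,-0.173,-0.299,0,0],[1,-0.173,-0.299,0,0],[1,-0.173,-0.299,0,0],[1,-0.173,-0.299,-0.05,0],[1,-0.173,-0.299,-0.1,0]]';python3 st.py .4306 -.3337 .003 -.101
```

```text
t: 16.2
tool_pos: [0.4302, -0.3345, 0.0435]
orientation: [-1.573, 0.079, -0.083]
force: [1.1, 0.3, -0.8]
opening: 0.0167
t 16.2 tcp [ 0.4302 -0.3345  0.0435] yaw -0.103 tilt -1.0 open 0.0167 F [ 1.1  0.3 -0.8] Tq [-0.06  0.05 -0.01] q6 -0.65
need [ 0.0004  0.0008 -0.0405] 0.002
```

```bash
python3 -m inch '[[1,0,0,-0.04,0],[1,0,0,-0.04,0],[0,0,0,-0.04,0],[0,0,0,-0.04,0],[0,0,0,-0.04,0],[0,0,0,-0.04,0],[-1,0,0,0.05,0],[-1,0,0,0.11,0]]';python3 st.py .5825 .2437 .12 -.101
```

```text
t: 17.2
tool_pos: [0.4295, -0.3338, 0.1294]
orientation: [-1.571, 0.08, -0.081]
force: [1.5, -1.6, -0.1]
opening: 0.0618
t 17.2 tcp [ 0.4295 -0.3338  0.1294] yaw -0.103 tilt -1.0 open 0.0618 F [ 1.5 -1.6 -0.1] Tq [-0.09  0.05 -0.  ] q6 -0.65
need [ 0.153   0.5775 -0.0094] 0.002
```

```bash
python3 -m inch '[[-1,0.152,0.577,0,0],[-1,0.152,0.577,0,0],[-1,0.152,0.577,0,0],[-1,0.152,0.577,0,0],[-1,0.152,0.577,0,0],[-1,0.152,0.577,0,0]]'; python3 - <<'E'
from m import *
c=cam('top')
print(*blobs(c,brass(c),.006,150),sep='\n'); h=hsv(c); k=h[...,2]<32; 
d=(h[...,0]>40)&(h[...,0]<110)&(h[...,1]>8); d[:,200:]=0; d[:200]=0
print('win',*blobs(c,d,.01,100),sep='\n')
t=c['color'][265:340,455:528];cv2.imwrite('pics/tray.png',cv2.resize(cv2.convertScaleAbs(t,alpha=2),None,fx=5,fy=5))
E
python3 st.py .5825 .2437 .12 -.101
```

```text
t: 17.95
tool_pos: [0.5257, 0.0303, 0.1297]
orientation: [-1.572, 0.079, -0.082]
force: [1.9, -1.0, -0.2]
opening: 0.0928
(463, 123, np.int32(195), [9.8, 20.1], 81.9, [0.835, -0.3032, 0.006])
(385, 135, np.int32(238), [10.2, 23.8], 81.9, [0.8105, -0.1262, 0.006])
(219, 239, np.int32(389), [21.0, 22.0], 90.0, [0.5825, 0.2437, 0.006])
(153, 298, np.int32(409), [21.0, 22.0], 90.0, [0.4558, 0.384, 0.006])
(212, 305, np.int32(413), [22.0, 22.0], 90.0, [0.4395, 0.258, 0.006])
win
(153, 247, np.int32(282), [18.0, 18.0], 90.0, [0.5661, 0.3854, 0.01])
t 18.0 tcp [0.5266 0.0376 0.1298] yaw -0.0993 tilt -1.0 open 0.0935 F [-2.2  3.3 -0.9] Tq [0.09 0.15 0.01] q6 0.07
need [ 0.0559  0.2061 -0.0098] -0.0017
```

View pics/tray.png

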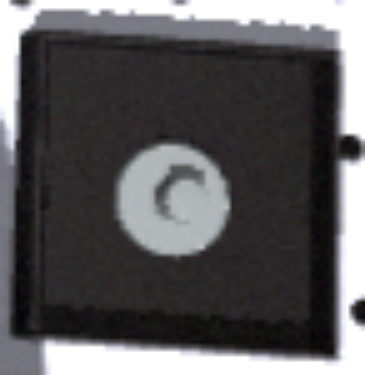

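```bash
python3 -m inch '[[-1,0.056,0.206,0,0],[-1,0.056,0.206,0,0],[-1,0.056,0.206,0,0],[-1,0.056,0.206,-0.05,0],[-1,0.056,0.206,-0.11,0],[-1,0.056,0.206,-0.14,0],[-1,0.056,0.206,-0.14,0]]'; python3 st.py .5825 .2437 -.0225 -.101
```

```text
t: 18.88
tool_pos: [0.5795, 0.2427, -0.0136]
orientation: [-1.57, 0.081, -0.075]
force: [0.3, -0.3, 0.2]
opening: 0.0927
t 18.88 tcp [ 0.5795  0.2427 -0.0136] yaw -0.099 tilt -1.0 open 0.0927 F [ 0.3 -0.3  0.2] Tq [-0.07  0.07  0.01] q6 0.41
need [ 0.003   0.001  -0.0089] -0.002
```

```bash
python3 -m inch '[[-1,0.003,0.001,-0.003,-0.002],[-1,0.003,0.001,-0.006,-0.002],[-1,0.003,0.001,-0.0085,-0.002],[-1,0.003,0.001,-0.0085,-0.002]]'; python3 -m inch '[[1,0,0,0,0],[1,0,0,0,0],[1,0,0,0,0],[1,0,0,0,0],[1,0,0,0,0],[1,0,0,0,0],[1,0,0,0,0]]' 20;python3 st.py
```

```text
t: 19.38
tool_pos: [0.5828, 0.2437, -0.0216]
orientation: [-1.569, 0.082, -0.077]
force: [-0.6, -0.5, -0.5]
opening: 0.0925
t: 20.25
tool_pos: [0.5829, 0.2437, -0.0216]
orientation: [-1.569, 0.082, -0.077]
force: [0.3, -0.4, -0.3]
opening: 0.0487
t 20.25 tcp [ 0.5829  0.2437 -0.0216] yaw -0.1011 tilt -1.0 open 0.0487 F [ 0.3 -0.4 -0.3] Tq [-0.05  0.07 -0.02] q6 0.41
```

```bash
python3 -m inch '[[1,0,0,0.03,0],[1,0,0,0.08,0],[1,0,0,0.12,0],[1,0,0,0.12,0]]' 35; python3 st.py; python3 - <<'E'
from m import *
c=cam('top');np.savez('top6.npz',**c); save(c,'cell.png',(290,190,390,260),8)
E
```

```text
t: 20.75
tool_pos: [0.586, 0.2447, 0.1034]
orientation: [-1.566, 0.076, -0.083]
force: [0.5, 0.3, -0.8]
opening: 0.048
t 20.75 tcp [0.586  0.2447 0.1034] yaw -0.1011 tilt -1.0 open 0.048 F [ 0.5  0.3 -0.8] Tq [-0.07  0.05  0.04] q6 0.42
```

View pics/cell.png

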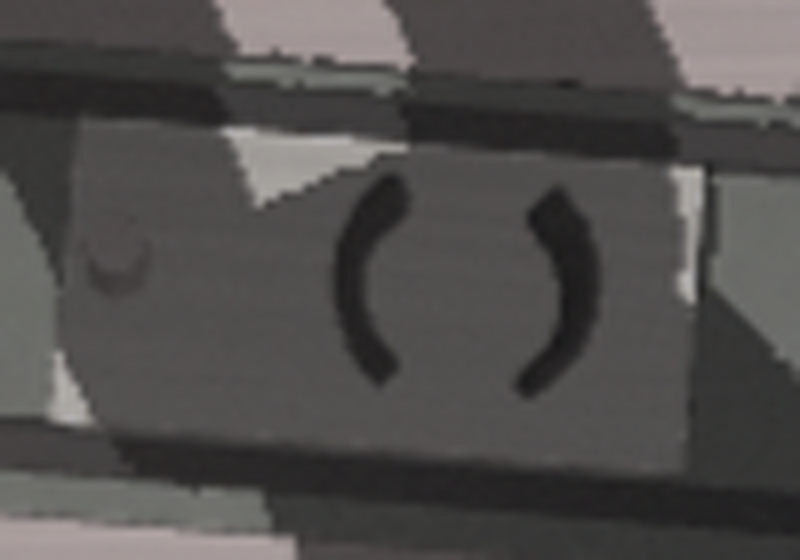

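```bash
python3 - <<'E'
from h import *
c=dict(np.load('top6.npz')); print(ray(c,348.75,224.7,.061), px(c,[.598,-.0335,.061]))
E
python3 st.py .5995 -.034 .07 -.101
python3 -m inch '[[1,0.0135,-0.279,0,0],[1,0.0135,-0.279,0,0],[1,0.0135,-0.279,0,0],[1,0.0135,-0.279,0,0],[1,0.0135,-0.279,0,0],[1,0.0135,-0.279,-0.03,0],[1,0.0135,-0.279,-0.04,0]]'; python3 st.py .5995 -.034 .035 -.101
```

```text
[ 0.59887993 -0.03546728  0.061     ] [347.81709279 225.13429483]
t 20.8 tcp [0.5842 0.2442 0.1004] yaw -0.1011 tilt -1.0 open 0.0482 F [ 0.1 -0.9 -1.3] Tq [-0.05  0.07 -0.  ] q6 0.42
need [ 0.0153 -0.2782 -0.0304] 0.0001
t: 21.68
tool_pos: [0.5947, -0.0349, 0.0562]
orientation: [-1.567, 0.085, -0.076]
force: [-0.3, 0.2, -1.5]
opening: 0.0474
t 21.68 tcp [ 0.5947 -0.0349  0.0562] yaw -0.1021 tilt -1.0 open 0.0474 F [-0.3  0.2 -1.5] Tq [-0.05  0.09  0.04] q6 -0.04
need [ 0.0048  0.0009 -0.0212] 0.0011
```

```bash
python3 -m inch '[[1,0.0045,0.0007,-0.01,0.001],[1,0.0045,0.0007,-0.018,0.001],[1,0.0045,0.0007,-0.023,0.001],[1,0.0045,0.0007,-0.028,0.001],[1,0.0045,0.0007,-0.028,0.001]]'; python3 st.py
```

```text
t: 22.3
tool_pos: [0.5991, -0.0341, 0.0281]
orientation: [-1.567, 0.084, -0.075]
force: [1.0, 0.7, 0.3]
opening: 0.048
t 22.3 tcp [ 0.5991 -0.0341  0.0281] yaw -0.1009 tilt -1.0 open 0.048 F [1.  0.7 0.3] Tq [-0.06  0.07  0.05] q6 -0.04
```

```bash
python3 -m inch '[[1,0,0,-0.005,0],[1,0,0,-0.01,0],[1,0,0,-0.014,0],[1,0,0,-0.018,0],[1,0,0,-0.018,0]]'; python3 st.py
```

```text
t: 22.92
tool_pos: [0.5987, -0.034, 0.0095]
orientation: [-1.567, 0.085, -0.074]
force: [0.1, 0.5, -0.4]
opening: 0.0482
t 22.93 tcp [ 0.5987 -0.034   0.0095] yaw -0.101 tilt -1.0 open 0.0482 F [ 0.1  0.5 -0.4] Tq [-0.08  0.06  0.01] q6 -0.04
```

```bash
python3 -m inch '[[-0.3,0,0,0,0],[-0.3,0,0,0,0],[-0.3,0,0,0,0],[-0.3,0,0,0.05,0],[-1,0,0,0.11,0],[-1,-0.03,0.06,0.11,0],[-1,-0.159,0.292,0.11,0],[-1,-0.159,0.292,0.11,0]]'; python3 -m inch '[[-1,-0.115,0.19,-0.02,0],[-1,-0.115,0.19,-0.02,0],[-1,-0.115,0.19,-0.02,0]]' >/dev/null; python3 - <<'E'
from m import *
c=cam('top')
print(*blobs(c,brass(c),.006,150),sep='\n'); h=hsv(c)
d=(h[...,0]>40)&(h[...,0]<110)&(h[...,1]>8); d[:,200:]=0; d[:200]=0
print('win',*blobs(c,d,.01,100),sep='\n')
E
python3 st.py .4415 .258 -.0215 -.101
```

```text
t: 23.92
tool_pos: [0.5093, 0.1325, 0.1201]
orientation: [-1.567, 0.084, -0.075]
force: [0.2, 0.7, -0.5]
opening: 0.0918
(463, 123, np.int32(194), [9.8, 20.1], 81.9, [0.835, -0.3032, 0.006])
(385, 135, np.int32(233), [9.9, 23.6], 81.9, [0.8106, -0.1262, 0.006])
(347, 227, np.int32(399), [22.4, 21.5], 63.4, [0.6025, -0.0355, 0.006])
(212, 305, np.int32(396), [22.0, 21.0], 90.0, [0.4397, 0.2588, 0.006])
win
(142, 248, np.int32(283), [17.7, 19.1], 45.0, [0.5634, 0.4103, 0.01])
t 24.35 tcp [0.4077 0.2982 0.1027] yaw -0.0982 tilt -0.9999 open 0.0931 F [-3.5  3.2 -0.3] Tq [0.06 0.21 0.01] q6 0.62
need [ 0.0338 -0.0402 -0.1242] -0.0028
```

```bash
python3 -m inch '[[-1,0.033,-0.04,-0.04,-0.003],[-1,0.033,-0.04,-0.09,-0.003],[-1,0.033,-0.04,-0.115,-0.003],[-1,0.033,-0.04,-0.122,-0.003],[-1,0.033,-0.04,-0.124,-0.003],[-1,0.033,-0.04,-0.124,-0.003]]'; python3 st.py .4410 .2587 -.0215 -.101
```

```text
t: 25.1
tool_pos: [0.4419, 0.2588, -0.0198]
orientation: [-1.562, 0.084, -0.074]
force: [-0.6, 0.1, 0.7]
opening: 0.0927
t 25.1 tcp [ 0.4419  0.2588 -0.0198] yaw -0.1011 tilt -1.0 open 0.0927 F [-0.6  0.1  0.7] Tq [-0.07  0.06  0.01] q6 0.52
need [-0.0009 -0.0001 -0.0017] 0.0001
```

```bash
python3 -m inch '[[1,0,0,-0.002,0],[1,0,0,-0.002,0],[1,0,0,-0.002,0],[1,0,0,-0.002,0],[1,0,0,-0.002,0],[1,0,0,-0.002,0],[1,0,0,-0.002,0],[1,0,0,-0.002,0]]' 35;python3 st.py;  python3 -m inch '[[1,0,0,0.03,0],[1,0,0,0.08,0],[1,0,0,0.12,0],[1,0,0,0.12,0]]'; python3 st.py .599 -.0342 .06 -.101
```

```text
t: 26.1
tool_pos: [0.4419, 0.2588, -0.0219]
orientation: [-1.562, 0.084, -0.074]
force: [0.3, -0.8, 1.0]
opening: 0.048
t 26.1 tcp [ 0.4419  0.2588 -0.0219] yaw -0.1011 tilt -1.0 open 0.048 F [ 0.3 -0.8  1. ] Tq [-0.03  0.11  0.05] q6 0.52
t: 26.6
tool_pos: [0.4447, 0.2601, 0.1023]
orientation: [-1.559, 0.079, -0.08]
force: [0.5, 0.4, -0.7]
opening: 0.048
t 26.6 tcp [0.4447 0.2601 0.1023] yaw -0.1011 tilt -0.9999 open 0.048 F [ 0.5  0.4 -0.7] Tq [-0.13  0.06 -0.01] q6 0.52
need [ 0.1543 -0.2943 -0.0423] 0.0001
```

```bash
python3 -m inch '[[1,0.154,-0.294,0,0],[1,0.154,-0.294,0,0],[1,0.154,-0.294,0,0],[1,0.154,-0.294,0,0],[1,0.154,-0.294,0,0],[1,0.154,-0.294,0,0],[1,0.154,-0.294,-0.03,0],[1,0.154,-0.294,-0.045,0]]'; python3 st.py .599 -.0342 .028 -.101
```

```text
t: 27.6
tool_pos: [0.5966, -0.0333, 0.0542]
orientation: [-1.558, 0.083, -0.076]
force: [-0.4, 0.6, -1.0]
opening: 0.0478
t 27.6 tcp [ 0.5966 -0.0333  0.0542] yaw -0.1011 tilt -0.9999 open 0.0478 F [-0.4  0.6 -1. ] Tq [-0.1   0.09  0.02] q6 -0.05
need [ 0.0024 -0.0009 -0.0262] 0.0001
```

```bash
python3 -m inch '[[1,0.0024,-0.0009,-0.01,0],[1,0.0024,-0.0009,-0.018,0],[1,0.0024,-0.0009,-0.023,0],[1,0.0024,-0.0009,-0.028,0],[1,0.0024,-0.0009,-0.032,0],[1,0.0024,-0.0009,-0.036,0],[1,0.0024,-0.0009,-0.039,0],[1,0.0024,-0.0009,-0.039,0]]'; python3 st.py
```

```text
t: 28.6
tool_pos: [0.5992, -0.0341, 0.0151]
orientation: [-1.558, 0.082, -0.076]
force: [0.9, -0.2, -1.6]
opening: 0.0485
t 28.6 tcp [ 0.5992 -0.0341  0.0151] yaw -0.1011 tilt -0.9999 open 0.0485 F [ 0.9 -0.2 -1.6] Tq [ 0.11 -0.17  0.04] q6 -0.05
```

Release, go to the third disc.

```bash
python3 -m inch '[[-0.3,0,0,0,0],[-0.3,0,0,0,0],[-0.3,0,0,0,0],[-0.3,0,0,0.05,0],[-1,0,0,0.11,0],[-1,-0.03,0.06,0.11,0],[-1,-0.143,0.36,0.11,0],[-1,-0.143,0.36,0.11,0]]'; python3 -m inch '[[-1,-0.075,0.2,-0.02,0],[-1,-0.075,0.2,-0.02,0],[-1,-0.075,0.2,-0.02,0]]' >/dev/null; python3 - <<'E'
from m import *
c=cam('top')
print(*blobs(c,brass(c),.006,150),sep='\n'); print('cell disc at z.042',*[ray(c,b[0],b[1],.042)[:2] for b in blobs(c,brass(c),.042,300)])
h=hsv(c)
d=(h[...,0]>40)&(h[...,0]<110)&(h[...,1]>8); d[:,200:]=0; d[:200]=0
print('win',*blobs(c,d,.01,100),sep='\n')
E
python3 st.py .4575 .384 -.0215 -.101
```

```text
t: 29.6
tool_pos: [0.5263, 0.1401, 0.1256]
orientation: [-1.558, 0.082, -0.078]
force: [0.7, 0.9, -0.2]
opening: 0.0921
(463, 123, np.int32(193), [9.7, 20.1], 81.3, [0.835, -0.3032, 0.006])
(385, 135, np.int32(233), [9.9, 23.6], 81.9, [0.8106, -0.1263, 0.006])
(348, 227, np.int32(425), [22.0, 23.0], 90.0, [0.6032, -0.0366, 0.006])
cell disc at z.042 [ 0.5970536  -0.03498198]
win
t 30.02 tcp [0.4566 0.3217 0.1075] yaw -0.0984 tilt -0.9999 open 0.0928 F [-3.6  2.  -0.8] Tq [ 0.06  0.22 -0.01] q6 0.61
need [ 0.0009  0.0623 -0.129 ] -0.0026
```

```bash
python3 - <<'E'
from m import *
c=cam('scene')
print(*blobs(c,brass(c),.006,40),sep='\n')
E
python3 -m inch '[[-1,0.001,0.0625,-0.04,-0.003],[-1,0.001,0.0625,-0.06,-0.003],[-1,0.001,0.0625,-0.06,-0.003]]'; python3 st.py .4575 .384 -.022 -.101
```

```text
(166, 13, np.int32(127), [26.7, 15.5], 58.6, [-1.3835, 1.5607, 0.006])
(175, 3, np.int32(51), [5.0, 16.0], 90.0, [-1.542, 1.8, 0.006])
(185, 22, np.int32(68), [7.1, 17.0], 45.0, [-1.1215, 1.4521, 0.006])
(286, 83, np.int32(103), [26.2, 12.3], 12.5, [-0.0718, 0.9257, 0.006])
(360, 105, np.int32(579), [42.9, 32.4], 11.3, [0.2921, 0.8687, 0.006])
(325, 110, np.int32(155), [25.5, 10.5], 13.2, [0.202, 0.7629, 0.006])
(337, 178, np.int32(116), [8.9, 15.0], 80.5, [0.4597, 0.3787, 0.006])
(301, 275, np.int32(263), [22.8, 15.0], 27.9, [0.5807, -0.0025, 0.006])
(376, 345, np.int32(129), [11.2, 12.5], 20.6, [0.7948, -0.0885, 0.006])
(338, 445, np.int32(588), [15.8, 40.1], 20.0, [0.8209, -0.2824, 0.006])
t: 30.45
tool_pos: [0.457, 0.3799, 0.0447]
orientation: [-1.56, 0.084, -0.07]
force: [-0.1, -0.8, 1.0]
opening: 0.0931
t 30.45 tcp [0.457  0.3799 0.0447] yaw -0.0979 tilt -0.9999 open 0.0931 F [-0.1 -0.8  1. ] Tq [-0.09  0.09 -0.03] q6 0.69
need [ 0.0005  0.0041 -0.0667] -0.0031
```

```bash
python3 -m inch '[[-1,0.0005,0.004,-0.04,-0.003],[-1,0.0005,0.004,-0.06,-0.003],[-1,0.0005,0.004,-0.066,-0.003],[-1,0.0005,0.004,-0.066,-0.003]]'; python3 -m inch '[[1,0,0,0,0],[1,0,0,0,0],[1,0,0,0,0],[1,0,0,0,0],[1,0,0,0,0],[1,0,0,0,0],[1,0,0,0,0]]' 35;python3 st.py
```

```text
t: 30.95
tool_pos: [0.4581, 0.3836, -0.0204]
orientation: [-1.56, 0.086, -0.073]
force: [0.3, -0.2, -0.2]
opening: 0.093
t: 31.82
tool_pos: [0.4601, 0.3844, -0.0188]
orientation: [-1.558, 0.084, -0.076]
force: [-0.9, 0.8, 3.1]
opening: 0.0307
t 31.82 tcp [ 0.4601  0.3844 -0.0188] yaw -0.1015 tilt -0.9999 open 0.0307 F [-0.9  0.8  3.1] Tq [-0.01  0.33  0.03] q6 0.7
```

```bash
python3 -m inch '[[-1,0,0,0,0],[-1,0,0,0,0],[-1,0,0,0,0],[-1,0,0,0,0],[-1,0,0,0.03,0],[-1,0,0,0.1,0],[-1,0,-0.2,0.1,0],[-1,0,-0.2,0.1,0]]'; python3 -m inch '[[-1,0,-0.1,0,0],[-1,0,-0.1,0,0],[-1,0,-0.1,0,0]]'; python3 - <<'E'
from m import *
c=cam('top');np.savez('top7.npz',**c)
print(*blobs(c,brass(c),.006,150),sep='\n'); h=hsv(c)
d=(h[...,0]>40)&(h[...,0]<110)&(h[...,1]>8); d[:,200:]=0; d[:200]=0
print('win',*blobs(c,d,.01,100),sep='\n')
save(c,'t7.png',(60,200,260,350),4)
E
python3 st.py
```

```text
t: 32.83
tool_pos: [0.4602, 0.2588, 0.0793]
orientation: [-1.557, 0.081, -0.075]
force: [0.8, -1.4, -0.5]
opening: 0.0928
t: 33.2
tool_pos: [0.4599, 0.1567, 0.079]
orientation: [-1.558, 0.084, -0.078]
force: [-0.1, -0.4, 0.3]
opening: 0.0931
(463, 123, np.int32(194), [9.8, 20.1], 81.9, [0.835, -0.3032, 0.006])
(385, 135, np.int32(234), [9.9, 23.6], 81.9, [0.8106, -0.1263, 0.006])
(348, 227, np.int32(417), [21.9, 22.8], 63.4, [0.6026, -0.0364, 0.006])
(150, 303, np.int32(293), [22.0, 15.0], 90.0, [0.4457, 0.3902, 0.006])
win
(141, 249, np.int32(281), [17.9, 18.8], 26.6, [0.5632, 0.4105, 0.01])
t 33.25 tcp [0.4601 0.1581 0.0792] yaw -0.1021 tilt -0.9999 open 0.093 F [0.1 0.3 0.5] Tq [-0.04  0.06  0.04] q6 0.31
```

View pics/t7.png

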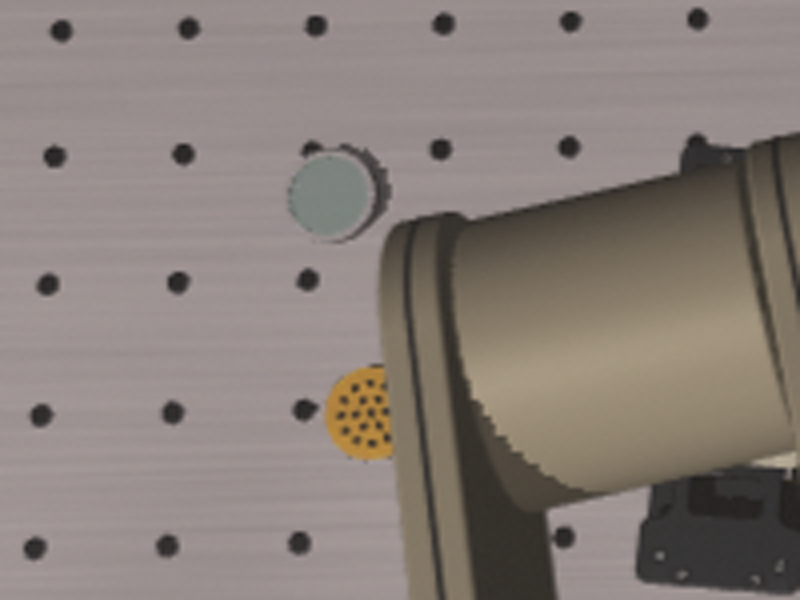

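```bash
python3 - <<'E'
from h import *
c=dict(np.load('top7.npz'));print(ray(c,153.25,303.5,.006))
E
python3 -m inch '[[-1,-0.014,0.226,0,0],[-1,-0.014,0.226,0,0],[-1,-0.014,0.226,0,0],[-1,-0.014,0.226,0,0],[-1,-0.014,0.226,-0.04,0],[-1,-0.014,0.226,-0.06,0],[-1,-0.014,0.226,-0.07,0]]'; python3 st.py .446 .384 -.0225 -.101
```

```text
[0.44506415 0.38304665 0.006     ]
t: 34.12
tool_pos: [0.4446, 0.3837, 0.0072]
orientation: [-1.559, 0.085, -0.075]
force: [0.7, 0.6, -0.5]
opening: 0.0933
t 34.12 tcp [0.4446 0.3837 0.0072] yaw -0.1016 tilt -0.9999 open 0.0933 F [ 0.7  0.6 -0.5] Tq [-0.08  0.02  0.01] q6 0.71
need [ 0.0014  0.0003 -0.0297] 0.0006
```

```bash
python3 -m inch '[[-1,0.001,0,-0.015,0],[-1,0.001,0,-0.025,0],[-1,0.001,0,-0.029,0],[-1,0.001,0,-0.03,0],[-1,0.001,0,-0.031,0],[-1,0.001,0,-0.031,0]]'; python3 st.py
```

```text
t: 34.88
tool_pos: [0.4459, 0.3839, -0.0234]
orientation: [-1.558, 0.084, -0.075]
force: [0.8, 0.5, 0.4]
opening: 0.0931
t 34.88 tcp [ 0.4459  0.3839 -0.0234] yaw -0.1016 tilt -0.9999 open 0.0931 F [0.8 0.5 0.4] Tq [-0.07  0.05  0.02] q6 0.71
```

```bash
python3 -m inch '[[1,0,0,0,0],[1,0,0,0,0],[1,0,0,0,0],[1,0,0,0,0],[1,0,0,0,0],[1,0,0,0,0],[1,0,0,0,0]]' 25;python3 st.py
```

```text
t: 35.75
tool_pos: [0.4459, 0.3839, -0.0234]
orientation: [-1.558, 0.084, -0.075]
force: [-0.2, 0.0, 0.5]
opening: 0.0487
t 35.75 tcp [ 0.4459  0.3839 -0.0234] yaw -0.1017 tilt -0.9999 open 0.0487 F [-0.2  0.   0.5] Tq [-0.09  0.07 -0.04] q6 0.71
```

```bash
python3 -m inch '[[1,0,0,0.03,0],[1,0,0,0.08,0],[1,0,0,0.12,0],[1,0.153,-0.4175,0.12,0],[1,0.153,-0.4175,0.12,0],[1,0.153,-0.4175,0.12,0],[1,0.153,-0.4175,0.12,0],[1,0.153,-0.4175,0.12,0]]' 35; python3 st.py .599 -.0335 .06 -.101
```

```text
t: 36.75
tool_pos: [0.5538, 0.0886, 0.0967]
orientation: [-1.558, 0.084, -0.075]
force: [1.1, 0.3, -0.4]
opening: 0.0488
t 36.75 tcp [0.5538 0.0886 0.0967] yaw -0.1015 tilt -0.9999 open 0.0488 F [ 1.1  0.3 -0.4] Tq [-0.04  0.12  0.01] q6 0.16
need [ 0.0452 -0.1221 -0.0367] 0.0005
```

```bash
python3 -m inch '[[1,0.0455,-0.122,0,0],[1,0.0455,-0.122,0,0],[1,0.0455,-0.122,-0.02,0],[1,0.0455,-0.122,-0.04,0],[1,0.0455,-0.122,-0.05,0],[1,0.0455,-0.122,-0.05,0]]'; python3 st.py .599 -.0335 .0205 -.101
```

```text
t: 37.5
tool_pos: [0.5977, -0.0317, 0.0451]
orientation: [-1.558, 0.085, -0.071]
force: [-0.4, 0.7, -0.2]
opening: 0.0485
t 37.5 tcp [ 0.5977 -0.0317  0.0451] yaw -0.0995 tilt -0.9999 open 0.0485 F [-0.4  0.7 -0.2] Tq [-0.11  0.12 -0.02] q6 -0.05
need [ 0.0013 -0.0018 -0.0246] -0.0015
```

```bash
python3 -m inch '[[1,0.0013,-0.0018,-0.005,-0.0015],[1,0.0013,-0.0018,-0.01,-0.0015],[1,0.0013,-0.0018,-0.015,-0.0015],[1,0.0013,-0.0018,-0.02,-0.0015],[1,0.0013,-0.0018,-0.0245,-0.0015],[1,0.0013,-0.0018,-0.0255,-0.0015],[1,0.0013,-0.0018,-0.0255,-0.0015]]'; python3 st.py; python3 -m inch '[[-0.3,0,0,0,0],[-0.3,0,0,0,0],[-0.3,0,0,0,0],[-0.3,0,0,0.05,0],[-1,0,0,0.11,0],[-1,-0.03,0.06,0.11,0],[-1,-0.15,0.2,0.11,0],[-1,-0.15,0.2,0.11,0]]';python3 - <<'E'
from m import *
c=cam('top');np.savez('top8.npz',**c)
print(*blobs(c,brass(c),.048,250),sep='\n')
h=hsv(c)
d=(h[...,0]>40)&(h[...,0]<110)&(h[...,1]>8); d[:,200:]=0; d[:200]=0
print('win',*blobs(c,d,.01,100),sep='\n')
s=cam('scene');np.savez('sc8.npz',**s); save(s,'s8.png',(240,230,360,320),6)
E
python3 st.py .563 .4105 .1 -.101
```

```text
t: 38.38
tool_pos: [0.5991, -0.0337, 0.0195]
orientation: [-1.558, 0.086, -0.073]
force: [1.8, -1.5, -1.0]
opening: 0.0485
t 38.38 tcp [ 0.5991 -0.0337  0.0195] yaw -0.1012 tilt -0.9999 open 0.0485 F [ 1.8 -1.5 -1. ] Tq [-0.42 -0.31  0.02] q6 -0.05
t: 39.38
tool_pos: [0.4892, 0.119, 0.1297]
orientation: [-1.557, 0.086, -0.073]
force: [0.6, 0.2, 1.2]
opening: 0.092
(347, 227, np.int32(427), [23.3, 21.9], 45.0, [0.5972, -0.0328, 0.048])
win
(142, 248, np.int32(282), [18.4, 18.4], 45.0, [0.5633, 0.41, 0.01])
t 39.48 tcp [0.4866 0.1216 0.1291] yaw -0.0967 tilt -0.9999 open 0.0926 F [ 0.8 -0.3 -0.9] Tq [-0.03  0.07  0.02] q6 0.23
need [ 0.0764  0.2889 -0.0291] -0.0043
```

View pics/s8.png

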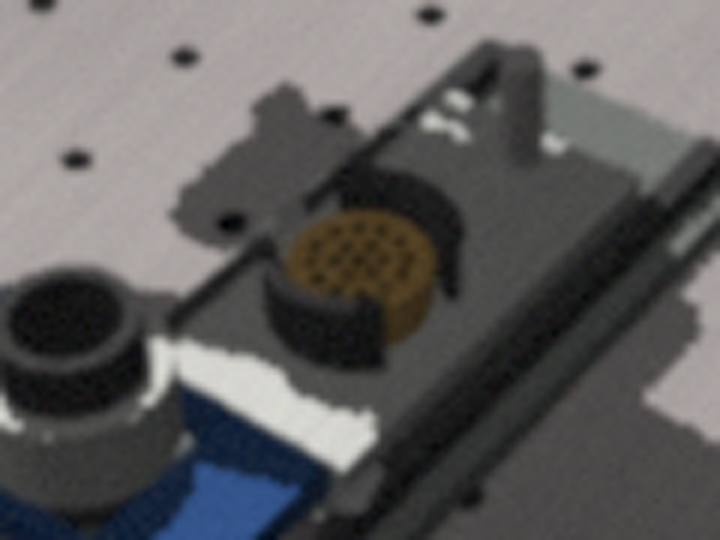

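```bash
python3 -m inch '[[-1,0.0775,0.288,0,-0.004],[-1,0.0775,0.288,0,-0.004],[-1,0.0775,0.288,0,-0.004],[-1,0.0775,0.288,0,-0.004],[-1,0.0775,0.288,-0.04,-0.004],[-1,0.0775,0.288,-0.09,-0.004],[-1,0.0775,0.288,-0.12,-0.004],[-1,0.0775,0.288,-0.12,-0.004]]'; python3 st.py .5645 .4095 -.021 -.101
```

```text
t: 40.48
tool_pos: [0.5617, 0.4077, 0.0048]
orientation: [-1.561, 0.092, -0.066]
force: [-0.1, -0.6, -0.7]
opening: 0.0931
t 40.48 tcp [0.5617 0.4077 0.0048] yaw -0.1008 tilt -0.9998 open 0.0931 F [-0.1 -0.6 -0.7] Tq [-0.03  0.1  -0.03] q6 0.64
need [ 0.0028  0.0018 -0.0258] -0.0002
```

```bash
python3 -m inch '[[-1,0.0025,0.0018,-0.012,0],[-1,0.0025,0.0018,-0.022,0],[-1,0.0025,0.0018,-0.0255,0],[-1,0.0025,0.0018,-0.0255,0],[1,0.0025,0.0018,-0.0255,0],[1,0.0025,0.0018,-0.0255,0],[1,0.0025,0.0018,-0.0255,0],[1,0.0025,0.0018,-0.0255,0]]' 25; python3 -m inch '[[1,0,0,0,0],[1,0,0,0,0],[1,0,0,0,0]]' 35; python3 st.py
```

```text
t: 41.48
tool_pos: [0.5643, 0.4096, -0.0205]
orientation: [-1.56, 0.092, -0.066]
force: [0.5, -0.3, -1.2]
opening: 0.0577
t: 41.85
tool_pos: [0.5643, 0.4095, -0.0206]
orientation: [-1.56, 0.092, -0.066]
force: [0.8, 0.8, -0.1]
opening: 0.0487
t 41.85 tcp [ 0.5643  0.4095 -0.0206] yaw -0.1008 tilt -0.9998 open 0.0487 F [ 0.8  0.8 -0.1] Tq [-0.11  0.06  0.  ] q6 0.64
```

```bash
python3 -m inch '[[1,0,0,0.03,0],[1,0,0,0.08,0],[1,0,0,0.125,0],[1,0.0347,-0.443,0.125,0],[1,0.0347,-0.443,0.125,0],[1,0.0347,-0.443,0.125,0],[1,0.0347,-0.443,0.125,0],[1,0.0347,-0.443,0.125,0]]'; python3 -m inch '[[1,0.008,-0.13,0,0],[1,0.008,-0.13,0,0],[1,0.008,-0.13,0,0]]'; python3 st.py .599 -.0335 .06 -.101
```

```text
t: 42.85
tool_pos: [0.5886, 0.0961, 0.1046]
orientation: [-1.56, 0.091, -0.066]
force: [0.9, -0.6, 0.0]
opening: 0.0484
t: 43.22
tool_pos: [0.5965, -0.0382, 0.1047]
orientation: [-1.561, 0.095, -0.071]
force: [-0.3, 1.1, -0.7]
opening: 0.0484
t 43.23 tcp [ 0.5965 -0.0382  0.1047] yaw -0.1056 tilt -0.9998 open 0.0484 F [-0.3  1.1 -0.7] Tq [-0.06  0.07 -0.06] q6 -0.05
need [ 0.0025  0.0047 -0.0447] 0.0046
```

```bash
python3 -m inch '[[1,0.0025,0.0047,-0.03,0.0046],[1,0.0025,0.0047,-0.045,0.0046],[1,0.0025,0.0047,-0.045,0.0046],[1,0.0025,0.0047,-0.053,0.0046],[1,0.0025,0.0047,-0.06,0.0046],[1,0.0025,0.0047,-0.067,0.0046],[1,0.0025,0.0047,-0.073,0.0046],[1,0.0025,0.0047,-0.0765,0.0046]]'; python3 st.py .599 -.0335 .0275 -.101
```

```text
t: 44.22
tool_pos: [0.5988, -0.0335, 0.0277]
orientation: [-1.561, 0.092, -0.067]
force: [0.4, -0.3, -0.4]
opening: 0.049
t 44.23 tcp [ 0.5988 -0.0335  0.0277] yaw -0.101 tilt -0.9998 open 0.049 F [ 0.4 -0.3 -0.4] Tq [-0.06  0.03 -0.02] q6 -0.05
need [ 0.0002 -0.     -0.0002] 0.0
```

```bash
python3 -m inch '[[-0.3,0,0,0,0],[-0.3,0,0,0,0],[-0.3,0,0,0,0],[-0.3,0,0,0.05,0],[0,0,0,0.11,0],[0,0,0.06,0.11,0],[0,-0.09,0.15,0.11,0],[0,-0.09,0.15,0.11,0]]';python3 - <<'E'
from m import *
s=cam('scene');save(s,'s9.png',(240,230,360,320),6)
E
python3 st.py .609 .0584 .02 -.101
```

```text
t: 45.22
tool_pos: [0.5094, 0.1162, 0.1378]
orientation: [-1.561, 0.092, -0.067]
force: [1.6, 1.0, 1.0]
opening: 0.0464
t 45.27 tcp [0.5038 0.1209 0.1366] yaw -0.0985 tilt -0.9997 open 0.0465 F [ 1.9  5.5 -1.7] Tq [ 0.11 -0.01 -0.05] q6 0.22
need [ 0.1052 -0.0625 -0.1166] -0.0025
```

View pics/s9.png

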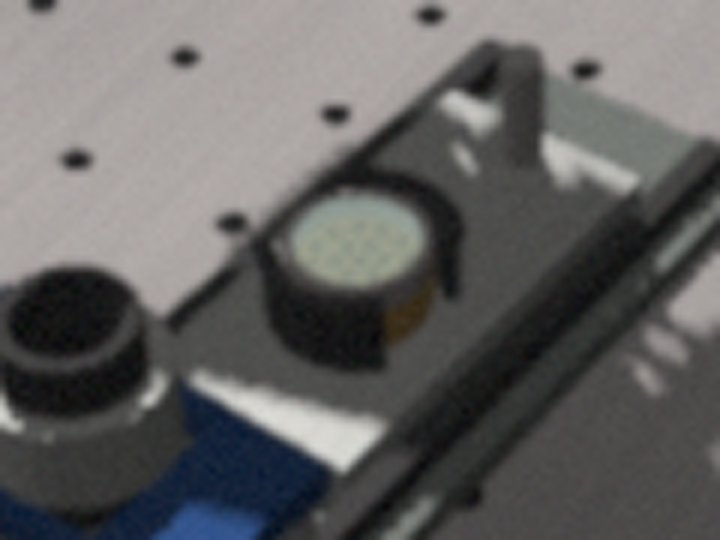

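```bash
python3 -m inch '[[0,0.105,-0.0625,0,0],[0,0.105,-0.0625,0,0],[0,0.105,-0.0625,0,0],[0,0.105,-0.0625,-0.04,0],[0,0.105,-0.0625,-0.08,0],[0,0.105,-0.0625,-0.115,0],[0,0.105,-0.0625,-0.115,0]]'; python3 st.py; python3 -m inch '[[1,0,0,0,0],[1,0,0,0,0],[1,0,0,0,0],[1,0,0,0,0],[1,0,0,0,0]]' 20; python3 st.py .594 -.0721 .02 -.101
```

```text
t: 46.15
tool_pos: [0.6053, 0.0587, 0.0184]
orientation: [-1.559, 0.099, -0.055]
force: [-0.3, 0.5, 0.1]
opening: 0.0466
t 46.15 tcp [0.6053 0.0587 0.0184] yaw -0.0982 tilt -0.9996 open 0.0466 F [-0.3  0.5  0.1] Tq [-0.05  0.08  0.  ] q6 0.1
t: 46.78
tool_pos: [0.6092, 0.0585, 0.0202]
orientation: [-1.559, 0.093, -0.062]
force: [13.0, 0.4, -7.2]
opening: 0.0157
t 46.77 tcp [0.6092 0.0585 0.0202] yaw -0.0984 tilt -0.9998 open 0.0157 F [13.   0.4 -7.2] Tq [-0.15 -2.26  0.02] q6 0.1
need [-0.0152 -0.1306 -0.0002] -0.0026
```

```bash
python3 -m inch '[[1,0,-0.02,0,0],[1,-0.002,-0.04,0,0],[1,-0.004,-0.06,0,0],[1,-0.006,-0.08,0,0],[1,-0.008,-0.1,0,0],[1,-0.0105,-0.12,0,0],[1,-0.012,-0.13,0,0],[1,-0.012,-0.13,0,0]]';python3 st.py;python3 -m inch '[[1,0,-0.002,0,0],[1,0,-0.004,0,0],[1,0,-0.004,0,0]]';python3 st.py
```

```text
t: 47.78
tool_pos: [0.5959, -0.0713, 0.0202]
orientation: [-1.558, 0.095, -0.06]
force: [-6.3, 2.8, 0.8]
opening: 0.0154
t 47.77 tcp [ 0.5959 -0.0713  0.0202] yaw -0.0992 tilt -0.9997 open 0.0154 F [-6.3  2.8  0.8] Tq [ 0.19  0.66 -0.06] q6 -0.11
t: 48.15
tool_pos: [0.5958, -0.0712, 0.0202]
orientation: [-1.552, 0.095, -0.059]
force: [-0.5, 16.6, -0.9]
opening: 0.0154
t 48.15 tcp [ 0.5958 -0.0712  0.0202] yaw -0.0982 tilt -0.9996 open 0.0154 F [-0.5 16.6 -0.9] Tq [ 2.57 -0.22 -0.11] q6 -0.12
```

```bash
python3 -m inch '[[1,0,0.003,0,0],[-1,0,0.003,0,0],[-1,0,0.003,0,0],[-1,0,0.003,0,0],[-1,0,0.003,0.06,0],[-1,0,0.003,0.12,0],[-1,0,0.003,0.13,0],[-1,-0.009,-0.092,0.13,0]]'; python3 st.py .5867 -.1627 .12 -.101
```

```text
t: 49.15
tool_pos: [0.5916, -0.1281, 0.1521]
orientation: [-1.552, 0.088, -0.058]
force: [0.3, -0.9, -1.0]
opening: 0.081
t 49.15 tcp [ 0.5916 -0.1281  0.1521] yaw -0.0928 tilt -0.9997 open 0.081 F [ 0.3 -0.9 -1. ] Tq [-0.11  0.04 -0.06] q6 -0.21
need [-0.0049 -0.0346 -0.0321] -0.0082
```

```bash
python3 -m inch '[[-1,-0.005,-0.0346,0,0],[-1,-0.005,-0.0346,0,0],[-1,-0.005,-0.0346,0,0],[-1,-0.005,-0.0346,-0.04,0],[-1,-0.005,-0.0346,-0.07,0],[-1,-0.005,-0.0346,-0.086,0],[-1,-0.005,-0.0346,-0.087,0],[-1,-0.005,-0.0346,-0.087,0]]'; python3 st.py .5867 -.1627 .065 -.101
```

```text
t: 50.15
tool_pos: [0.5875, -0.1627, 0.0664]
orientation: [-1.553, 0.086, -0.059]
force: [-0.1, -0.8, -0.2]
opening: 0.0929
t 50.15 tcp [ 0.5875 -0.1627  0.0664] yaw -0.0923 tilt -0.9997 open 0.0929 F [-0.1 -0.8 -0.2] Tq [-0.07  0.05 -0.02] q6 -0.27
need [-0.0008 -0.     -0.0014] -0.0087
```

```bash
python3 -m inch '[[1,-0.0008,0,0,0],[1,-0.0008,0,0,0],[1,-0.0008,0,0,0],[1,-0.0008,0,0,0],[1,-0.0008,0,0,0],[1,-0.0008,0,0,0]]' 25; python3 st.py
```

```text
t: 50.9
tool_pos: [0.5867, -0.1628, 0.0665]
orientation: [-1.553, 0.086, -0.059]
force: [-1.5, 0.2, 1.9]
opening: 0.0574
t 50.9 tcp [ 0.5867 -0.1628  0.0665] yaw -0.0924 tilt -0.9997 open 0.0574 F [-1.5  0.2  1.9] Tq [-0.06  0.24 -0.05] q6 -0.27
```

```bash
python3 -m inch '[[1,0,0,0,-0.14],[1,0,0,0,-0.28],[1,0,0,0,-0.42],[1,0,0,0,-0.56],[1,0,0,0,-0.7],[1,0,0,0,-0.8]]' 30; python3 st.py; python3 -m inch '[[1,0,0,0,-0.1],[1,0,0,0,-0.2],[1,0,0,0,-0.3],[1,0,0,0,-0.3]]'; python3 st.py;python3 -m inch '[[1,0,0,0,-0.12],[1,0,0,0,-0.25],[1,0,0,0,-0.37],[1,0,0,0,-0.5]]'; python3 st.py
```

```text
t: 51.65
tool_pos: [0.5883, -0.1632, 0.0667]
orientation: [-1.432, 0.702, -0.692]
force: [7.7, -2.1, -5.0]
opening: 0.0576
t 51.65 tcp [ 0.5883 -0.1632  0.0667] yaw -0.8963 tilt -0.9997 open 0.0576 F [ 7.7 -2.1 -5. ] Tq [-0.5  -1.27 -0.  ] q6 0.52
t: 52.15
tool_pos: [0.589, -0.1637, 0.0667]
orientation: [-1.339, 0.927, -0.925]
force: [4.0, -3.0, -2.4]
opening: 0.0578
t 52.15 tcp [ 0.589  -0.1637  0.0667] yaw -1.1962 tilt -0.9997 open 0.0578 F [ 4.  -3.  -2.4] Tq [-0.36 -0.64 -0.06] q6 0.82
t: 52.65
tool_pos: [0.5895, -0.1647, 0.0667]
orientation: [-1.122, 1.292, -1.304]
force: [3.9, -6.5, -2.2]
opening: 0.0572
t 52.65 tcp [ 0.5895 -0.1647  0.0667] yaw -1.6981 tilt -0.9997 open 0.0572 F [ 3.9 -6.5 -2.2] Tq [-0.7  -0.51  0.18] q6 1.33
```

```bash
python3 -m inch '[[1,0,0,0,-0.12],[1,0,0,0,-0.25],[1,0,0,0,-0.37]]'; python3 st.py;python3 -m inch '[[1,0,0,0,-0.12],[1,0,0,0,-0.25]]'; python3 st.py; python3 -m inch '[[-1,0,0,0,0],[-1,0,0,0,0],[-1,0,0,0,0],[-1,0,0,0,0],[-1,0,0,0.06,0],[-1,0,0,0.12,0],[-1,-0.1,0.2,0.12,0],[-1,-0.15,0.3,0.12,0]]'; python3 -m inch '[[-1,-0.1,0.2,0,0],[-1,-0.1,0.2,0,0],[-1,-0.1,0.2,0,0],[-1,-0.1,0.2,0,0]]'; python3 - <<'E'
from m import *
s=cam('scene');t=cam('top')
a=s['color'][240:340,190:323];b=t['color'][180:280,345:478]
im=np.vstack([cv2.resize(x,None,fx=3,fy=3,interpolation=cv2.INTER_CUBIC) for x in(a,b)])
p=t['color'][265:340,455:528]; print('tray bright px',(p.min(2)>60).sum())
cv2.imwrite('pics/end.png',cv2.cvtColor(im,cv2.COLOR_RGB2BGR))
E
python3 st.py
```

```text
t: 53.02
tool_pos: [0.5895, -0.1657, 0.0667]
orientation: [-0.907, 1.55, -1.572]
force: [0.6, -5.8, -1.5]
opening: 0.0576
t 53.02 tcp [ 0.5895 -0.1657  0.0667] yaw -2.0702 tilt -0.9997 open 0.0576 F [ 0.6 -5.8 -1.5] Tq [-0.41 -0.23  0.14] q6 1.7
t: 53.28
tool_pos: [0.5893, -0.1664, 0.0667]
orientation: [-0.734, 1.717, -1.746]
force: [-1.8, -4.4, 0.9]
opening: 0.0578
t 53.27 tcp [ 0.5893 -0.1664  0.0667] yaw -2.3222 tilt -0.9997 open 0.0578 F [-1.8 -4.4  0.9] Tq [-0.16 -0.05  0.15] q6 1.96
t: 54.28
tool_pos: [0.5336, -0.0538, 0.188]
orientation: [-0.731, 1.716, -1.747]
force: [0.5, 1.0, -0.0]
opening: 0.0929
t: 54.78
tool_pos: [0.4322, 0.1485, 0.1883]
orientation: [-0.732, 1.714, -1.745]
force: [0.8, 0.7, 0.0]
opening: 0.093
tray bright px 1740
t 54.88 tcp [0.4322 0.1491 0.1884] yaw -2.3183 tilt -0.9996 open 0.0933 F [-0.6  0.   1.4] Tq [ 0.06  0.13 -0.  ] q6 2.55
```

View pics/end.png

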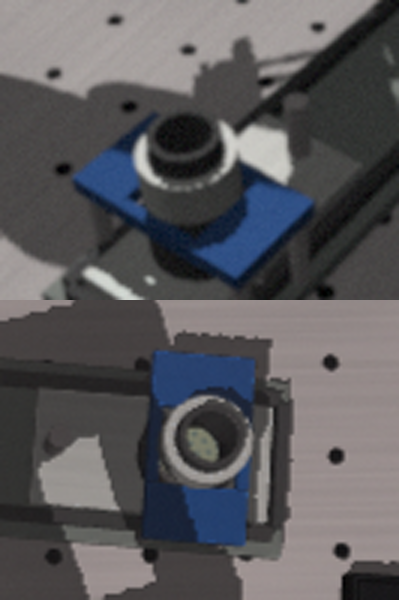

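```bash
python3 -c "
from plant import robot
print(robot.close_job())"
```

```text
the job is handed in; nothing more can be done
None
```

I carried out every step and handed the job in at about 55 s of the 184 s; no verdict is reported, so the judge's result is unknown.

**What was done:** I pulled the carriage to its outer stop and put the plug in the tray. I then stacked three strainer discs and the window in the cell, pushed the carriage home and turned the collar about 2.2 rad clockwise.

**What my last checks showed:**
- **Plug:** it stood near the middle of the tray in the top view taken after I released it.
- **Stack:** the three discs were flat and level, and the window was seated flat on top, in the pictures taken before the carriage went home.
- **Carriage:** it met the home stop with about 17 N of push. I did not measure its position afterwards.
- **Ring:** torque on the collar rose from about 0 to 0.14–0.18 N m and stayed there, which matches the clutch slipping on a snug ring. I could not read the contact force directly. The window showed through the ring in the final top view.
- **Arm:** the gripper was open and clear of everything at hand-in.
- **Vial and tip:** I kept well away from both, but did not measure their positions again at the end.

**What went wrong or disagreed:**
- **Height error:** the reported TCP height was about 25 mm too low. The first grasp closed above the handle pin and missed it. I found the error by touching the base plate and corrected for it after that; the plug grasp suggested nearer 20 mm.
- **Third disc:** the first grip rode over the disc and pushed it about 10 mm; I measured it again and gripped it lower.
- **Window:** it had moved about 25 mm by itself during the run, so I picked it up from a new measurement.

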